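# Clear the stacked juicing things to their places

### The arm

A 7-joint arm with a two-finger parallel gripper is mounted at the origin on the work surface. World frame = base frame: x ahead of the robot, y to its left, z up, the work surface at z = 0. Lengths are in m, angles in rad, forces in N, time in s.
With the tool pointing down it reaches from about 0.425 to 0.925 m from the base axis. Payload 6.8 kg.
Tool frame: the origin (TCP) lies on the front face of the gripper's body, between the roots of the fingers; the fingertips stand 73 mm ahead of it and the grasp point (between the pads) lies 54 mm ahead of it (env.nose_length is the distance from the TCP to the fingertips, in m); z points along the fingers, y is the line along which they close (so a half turn about z gives the same grasp; the last joint's range is limited). The gripper opens to 85 mm and grips with 20 to 120 N. Pads are 22 mm wide; open, the fingers measure 114 mm over their backs; the gripper's body (76 mm by 85 mm) begins 54 mm behind the grasp point. The pads swing forward as they close: fully open they stand 13 mm farther back than shut.
Start: joints at [1.198, 0.477, 0.022, 1.555, -0.011, 1.109, -0.083], TCP at [0.177, -0.651, 0.304] pointing down, gripper open.
Joint ranges: [-2.96, 2.96], [-0.34, 2.1], [-1.41, 1.46], [0.24, 2.44], [-1.37, 4.51], [0.17, 1.92], [-2.96, 2.96]. Speed limits (rad/s): [2.39, 2.39, 3.14, 3.14, 3.14, 3.14, 3.14].

### API

Orientations are given as a unit quaternion [w, x, y, z].
In Python, from cell import env, kin, camera, calibration, job gives the robot as it stands. The module is installed in compiled form; this text tells all that it offers. Calls block until the motion is done:
- env.reach(position, orientation): joint-space move of the TCP to a pose.
- env.movel(position, velocity=0.15, rot=None, stop_force=None): straight line of the TCP; rot=None keeps the orientation; velocity is the mean speed in m/s. With stop_force (N) it stops when the force on the tool has changed by that much, and returns True; else False.
- env.goto_joints(angles): joint-space move.
- env.grip(opening, f_grip=None): finger opening in m; f_grip is the grip in N (None keeps the last); returns when the fingers have stopped.
- env.dwell(seconds).
- kin.inverse_kinematics(position, orientation): joint angles nearest the present ones, or None.
- env.get_state(): the state.
- camera(name): name is "scene" or "top" or "wrist"; returns (picture, depth): 480x640x3 uint8, blue, green, red; 480x640 float32, m along the optical axis (not along the pixel's ray), 0 where there is no reading.
- calibration(name): a dict with "fx", "fy", "cx", "cy" (pixels), "rvec" (rotation vector, rad) and "tvec" (3), from world to camera coordinates, as OpenCV has them. Camera axes: x right, y down, z forward; pixel columns grow to the right and rows downward; lengths in m; the calibration is good to about 2 mm. A picture is of the moment at which its call begins: read the wrist's pose just before it. calibration takes no time and is no camera call; for the wrist camera it gives the pose at the moment of the call.
A pose or a line that the arm cannot do raises env.PlanningError and nothing moves.
- job.job_done(): hands the job in; it is judged then, once.
The state is a dict: "time": time; "qpos": joint angles; "joint_velocities": joint speeds; "joint_torque": joint torques, N m; "tcp_pos": TCP position; "orientation": TCP orientation; "force": force on the tool from outside, world axes, zero at the start; "torque": the same for the moment, N m; "opening": finger opening in m; "gripper_force": force on a finger pad.
Only numpy, scipy, OpenCV 4.12 (cv2) and the standard library are available. Lean on these libraries where they do the work, as an engineer would, in place of code of your own. Each camera call takes 0.05 s, during which the arm holds its last target. There are 200 camera calls.

### The job

Take apart the stack on the wooden board and set each thing gently, without dropping it, in its own place: the green lid centred over the mouth of the glass jug so that it covers it, the low cup upright in the middle of the saucer, the steel box flat on the floor of the white tray, lengthwise, and the board itself flat, centred and lengthwise on the black rubber mat. Leave the jug, saucer, tray, tall cup and jar standing where they are.

Things in the scene. Friction and masses are not known exactly. Their poses are not given: they have to be found in the camera images.
- lid_knob (a point): Flat green silicone lid, a disc 84 mm in diameter and 6 mm thick with a round upright knob 22 mm in diameter and 28 mm high in its middle; lies on top of the steel box at the start. The point is half-way up the knob, on its axis, 20 mm above the lid's underside; z is up. Take it by the knob.
- cup_c (a point): Low round white ceramic cup without handle, standing on the board beside the steel box; 58 mm in diameter (48 mm at the foot), 62 mm high, wall 4 mm. The point is on its axis half-way up, 31 mm above its underside; z is up.
- tin_c (a point): Closed stainless steel box, 116 x 54 mm and 50 mm high, on one half of the board, under the lid. The point is its centre, 25 mm above its underside; x runs along its length, y across its 54 mm width, z up. Grip it across the width in its upper half (the board below is 3 mm wider on each side, the tray's wall is low).
- board_c (a point): Beech board, 240 x 60 mm and 20 mm thick, the bottom of the stack, lying on the trolley top. The point is its centre, 10 mm above its underside; x runs along its length, y across its 60 mm width, z up. The box and the cup stand 55 mm either side of its middle, either way round.
- mat: Thin black rubber mat, 270 x 100 mm and 3 mm thick, fixed to the trolley top: the board's place. Origin at the centre of its underside; x along its length, z up.
- jug: Glass measuring jug, straight and round, 66 mm in outer diameter, mouth 58 mm, 110 mm high, with a handle reaching 67 mm from the axis (below the rim, on its +y side): the lid's place. Loose, 0.55 kg. Origin on its axis at the underside; z up.
- saucer: Round white ceramic saucer, 120 mm in diameter, 14 mm high at the rim, its flat inner floor 74 mm wide and 6 mm above the trolley top: the cup's place. Loose. Origin at the centre of its underside; z up.
- tray: Low white plastic tray, outside 158 x 92 mm, 12 mm high, walls and floor 4 mm thick (inside 150 x 84 mm, floor 4 mm above the trolley top): the steel box's place. Loose, 0.7 kg. Origin at the centre of its underside; x along its length, z up.
- tallcup: Tall white ceramic cup with a handle, 72 mm in diameter and 105 mm high, standing at one side; to be left alone. Origin at the centre of its underside.
- jar: Closed amber glass jar with a steel cap, 68 mm in diameter and 120 mm high, standing at the other side; to be left alone. Origin at the centre of its underside.
Things that resemble listed ones, but are neither listed nor needed, are in the scene too. Leave any pink or purple look-alike of the part that bears tin_c alone.

How it is judged:
By the outcome, as a careful person would: the job done as asked, in the order asked, and still so for the second after the job is handed in, with the robot touching nothing.
It also fails if it takes over 109 s, if anything falls off the work surface, if the arm or the gripper's body presses on something with over 40 N, if the wrist force passes 120 N, or if a joint passes its speed limit or range.

## Working session

There is one attempt and no reset: what is moved stays moved. The work goes in short steps, each a Python script; the robot and the scene stay as the last script left them, time stands still between calls to the robot, and variables do not carry over. Pictures are saved under pics/ and viewed, at most 14 in all, crops included, and the job is handed in when it is done.

```bash
mkdir -p pics; python3 - <<'E'
from cell import env,kin,camera,calibration,job
import cv2,numpy as np
for n in("scene","top"):
    p,d=camera(n);cv2.imwrite(f"pics/{n}0.png",p);np.save(f"{n}0.npy",d)
    c=calibration(n);print(n,c,(d>0).mean())
print(env.get_state()["time"],env.nose_length)
E
```

```text
scene {'fx': 447.1186612462654, 'fy': 447.1186612462654, 'cx': 324.07116184133025, 'cy': 235.66517075060278, 'rvec': array([ 1.27611544,  2.15069156, -1.0119442 ]), 'tvec': array([ 0.21218226, -0.17975214,  1.50162652])} 0.99109375
top {'fx': 460.5868127411817, 'fy': 460.5868127411817, 'cx': 321.20113662910916, 'cy': 238.77817149627032, 'rvec': array([ 2.17389406, -2.19355418,  0.10296052]), 'tvec': array([0.00335324, 0.46756379, 1.28367881])} 0.995849609375
0.1 0.0726
```

View pics/scene0.png

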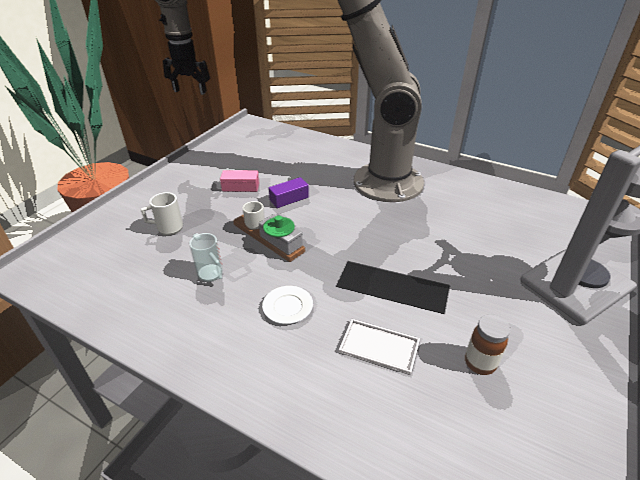

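View pics/top0.png

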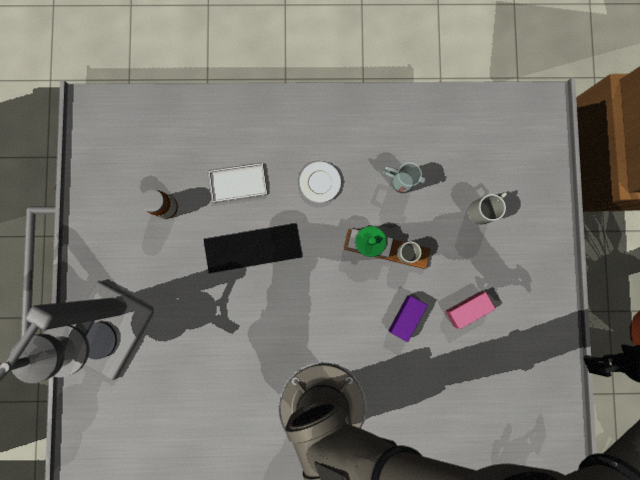

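The scene view shows the stack at about (270,232), the jug at (207,258), the saucer at (288,305), the tray at (378,346) and the mat at (393,286). In the top view, the lid is at (371,240), the cup at (409,252), the jug at (407,178), the saucer at (320,182), the tray at (238,183) and the mat at (253,248). Next I'll get coarse positions.

```bash
cat > h.py <<'E'
from cell import env,kin,camera,calibration,job
import cv2,numpy as np
from scipy.spatial.transform import Rotation as R
def cloud(d,c):
    v,u=np.mgrid[:480,:640]
    P=np.stack([(u-c["cx"])/c["fx"]*d,(v-c["cy"])/c["fy"]*d,d],-1)
    M=cv2.Rodrigues(c["rvec"])[0]
    return (P-np.ravel(c["tvec"]))@M
def onplane(u,v,z,c):
    M=cv2.Rodrigues(c["rvec"])[0];t=np.ravel(c["tvec"])
    o=-M.T@t; r=M.T@np.array([(u-c["cx"])/c["fx"],(v-c["cy"])/c["fy"],1]); return o+r*(z-o[2])/r[2]
def down(yaw):  # tool z down, tool y axis at angle yaw from world +y
    q=(R.from_euler('z',yaw)*R.from_euler('x',np.pi)).as_quat(); return np.array([q[3],*q[:3]])
def st():
    s=env.get_state(); return round(s["time"],2),np.round(s["tcp_pos"],4),np.round(s["force"],1),round(s["opening"],4)
E
python3 - <<'E'
from h import *
for n in("top","scene"):
    p=cv2.imread(f"pics/{n}0.png");d=np.load(f"{n}0.npy");c=calibration(n);W=cloud(d,c)
    hsv=cv2.cvtColor(p,cv2.COLOR_BGR2HSV)
    m=(W[...,2]>.004)&(W[...,0]>.3)&(W[...,0]<.95)&(abs(W[...,1])<.6)&(d>0)&(W[...,2]<.2)
    k,l,s,_=cv2.connectedComponentsWithStats(m.astype(np.uint8))
    for i in range(1,k):
        if s[i,4]<150:continue
        q=W[l==i];r=cv2.minAreaRect(q[:,:2].astype(np.float32))
        print(n,s[i,:4],np.round(np.percentile(q[:,2],[5,50,98]),3),np.round(r[0],3),np.round(r[1],3),round(r[2],1))
    print("table z",np.median(W[300:340,200:280,2]) if n=="top" else "")
    for nm,mm in(("green",(abs(hsv[...,0].astype(int)-62)<15)&(hsv[...,1]>150)&(W[...,0]>.3)&(W[...,0]<.9)),("black",(hsv[...,2]<40)&(W[...,0]>.5)&(W[...,0]<.75)&(abs(W[...,2])<.01)&(W[...,1]>0)&(W[...,1]<.35))):
        q=W[mm];r=cv2.minAreaRect(q[:,:2].astype(np.float32));print(n,nm,np.round(np.percentile(q[:,2],[5,50,98]),3),np.round(r[0],3),np.round(r[1],3),round(r[2],1))
c=calibration("wrist");M=cv2.Rodrigues(c["rvec"])[0];s=env.get_state()
q=s["orientation"];T=R.from_quat([*q[1:],q[0]]).as_matrix()
print("cam in tcp",T.T@(-M.T@np.ravel(c["tvec"])-s["tcp_pos"]),"\n",M@T,c["fx"],q)
E
```

```text
top [300 161  41  41] [0.005 0.011 0.018] [0.634 0.001] [0.115 0.117] 89.8
top [209 163  59  40] [0.004 0.007 0.016] [0.633 0.239] [0.101 0.164] 10.1
top [383 162  43  32] [0.006 0.067 0.112] [ 0.641 -0.233] [0.084 0.116] 1.2
top [140 188  40  31] [0.016 0.115 0.124] [0.571 0.461] [0.107 0.075] 62.5
top [468 192  39  33] [0.006 0.063 0.107] [ 0.552 -0.471] [0.07  0.109] 33.8
top [344 224  88  45] [0.016 0.07  0.101] [ 0.448 -0.193] [0.245 0.096] 75.0
top [ 82 284  57  21] [0.012 0.026 0.191] [0.312 0.563] [0.093 0.033] 66.4
table z -0.0004075540211701873
top green [0.072 0.076 0.106] [0.405 0.034] [0.1   0.432] 13.7
top black [-0.002  0.003  0.008] [0.506 0.111] [0.012 0.08 ] 1.2
scene [141 192  42  43] [0.016 0.072 0.106] [ 0.489 -0.479] [0.187 0.097] 14.9
scene [234 201  73  61] [0.01  0.057 0.097] [ 0.41  -0.205] [0.299 0.133] 75.1
scene [190 233  33  49] [0.015 0.079 0.112] [ 0.622 -0.244] [0.157 0.067] 51.2
scene [539 238  59  79] [0.012 0.07  0.195] [0.307 0.567] [0.09  0.037] 63.0
scene [342 261 107  52] [0.004 0.005 0.008] [0.444 0.198] [0.105 0.267] 9.8
scene [263 286  50  37] [0.005 0.012 0.017] [0.63  0.002] [0.116 0.117] 35.8
scene [465 314  46  61] [0.014 0.09  0.122] [0.521 0.444] [0.076 0.155] 86.4
scene [339 319  81  55] [0.004 0.006 0.014] [0.63 0.24] [0.105 0.159] 8.9
table z 
scene green [0.075 0.077 0.106] [ 0.456 -0.133] [0.075 0.081] 9.3
scene black [-0.001  0.002  0.004] [0.507 0.111] [0.007 0.081] 5.1
cam in tcp [ 0.08397442  0.00010339 -0.0695331 ] 
 [[-3.94418360e-04  9.99999922e-01 -2.86326588e-06]
 [-9.44910784e-01 -3.73627417e-04 -3.27327773e-01]
 [-3.27327749e-01 -1.26398553e-04  9.44910858e-01]] 398.7697234189196 [-8.13072404e-04  9.91242645e-01  1.32050470e-01 -1.76935594e-04]
```

```bash
python3 - <<'E'
from h import *
for y in (74,-106):
  for nm,p,a in(("stack",(.45,-.19,.33),0),("stacklow",(.45,-.19,.075),0),("jug",(.64,-.24,.2),0),("tray",(.63,.24,.15),25),("mat",(.46,.20,.08),25)):
    q=kin.inverse_kinematics(p,down(np.radians(y+a)));print(y,nm,None if q is None else np.round(q,2))
E
```

```text
74 stack [ 0.68  0.17 -0.46  1.93  0.09  1.05 -0.09]
74 stacklow [ 0.55  0.56 -0.34  2.13  0.37  0.51 -0.35]
74 jug [ 0.53  0.62 -0.39  1.6   0.27  0.97 -0.22]
74 tray [ 0.12  0.82 -0.89  1.63  0.71  1.05 -0.83]
74 mat [ 0.15  0.72 -0.88  2.07  0.83  0.75 -1.11]
-106 stack [-0.79  0.33  1.32  2.01 -0.37  1.08 -2.72]
-106 stacklow [ 0.07  0.55  0.25  2.16 -0.29  0.46 -2.87]
-106 jug [-0.44  1.01  1.26  1.67 -1.01  1.26 -2.37]
-106 tray [ 0.27  0.99 -1.2   1.62  0.97  1.23  2.17]
-106 mat [ 0.35  0.92 -1.2   2.06  1.08  1.    1.86]
```

```bash
python3 - <<'E'
from h import *
import pickle
o={}
def shot(n):
    c=calibration("wrist");p,d=camera("wrist");cv2.imwrite(f"pics/{n}.png",p);o[n]=(c,d);print(n,st())
env.reach([.46,-.14,.37],down(np.radians(74)));shot("w_stack")
env.reach([.62,-.09,.42],down(np.radians(80)));shot("w_jug")
env.reach([.57,.21,.42],down(np.radians(98)));shot("w_tray")
pickle.dump(o,open("o.pkl","wb"))
E
python3 -c "
import cv2,numpy as np
a=[cv2.imread(f'pics/w_{n}.png') for n in('stack','jug','tray')]
cv2.imwrite('pics/m1.png',cv2.resize(np.vstack([np.hstack([a[0],a[1]]),np.hstack([a[2],a[2]*0])]),(800,600),interpolation=cv2.INTER_AREA))"
```

```text
w_stack (2.26, array([ 0.4599, -0.1413,  0.3698]), array([-0.4,  0.1, -0.1]), 0.0854)
w_jug (3.04, array([ 0.6189, -0.0912,  0.4193]), array([-0.6, -0.1, -0.1]), 0.0852)
w_tray (4.26, array([0.5712, 0.2074, 0.4197]), array([ 0.3, -0.5, -0.3]), 0.0854)
```

View pics/m1.png

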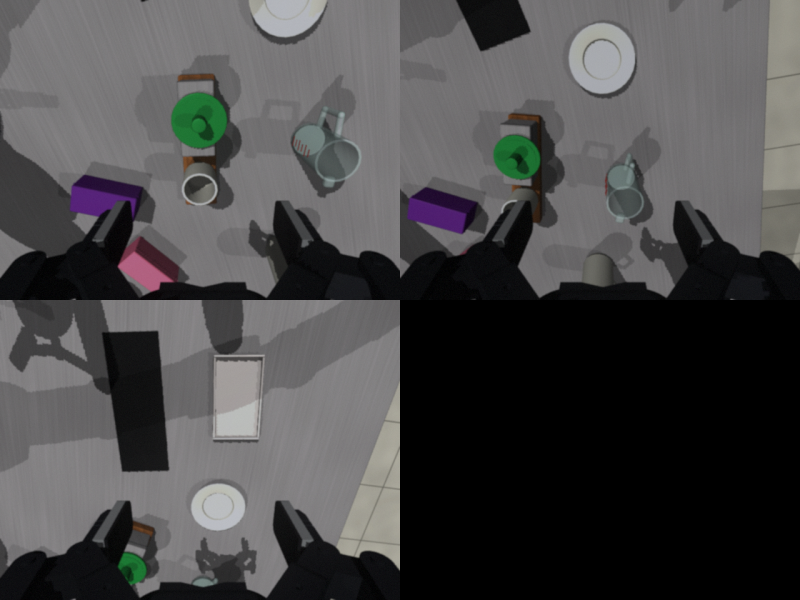

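The wrist montage (top left, half scale) shows the lid at (199,120) and the cup at (200,189) on the board. The jug mouth is at (337,160), the saucer at (602,58) and the tray and mat at (238,398) and (136,400), all of them clear. I'll fit positions from these and the fixed cameras.

```bash
cat > fit.py <<'E'
from h import *
import pickle
o=pickle.load(open("o.pkl","rb"))
for n in("top","scene"): o[n]=(calibration(n),np.load(n+"0.npy"))
def rect(q):
    r=cv2.minAreaRect(q[:,:2].astype(np.float32));b=cv2.boxPoints(r);e=b[1]-b[0],b[2]-b[1];e=max(e,key=np.linalg.norm)
    return np.round(r[0],4),np.round(sorted(r[1]),3),round(np.degrees(np.arctan2(e[1],e[0]))%180,1)
def circ(q):
    A=np.c_[2*q[:,:2],np.ones(len(q))];x=np.linalg.lstsq(A,(q[:,:2]**2).sum(1),rcond=None)[0];return np.round([x[0],x[1],np.sqrt(x[2]+x[0]**2+x[1]**2)],4)
def big(m):
    k,l,s,_=cv2.connectedComponentsWithStats(m.astype(np.uint8));return l==1+np.argmax(s[1:,4])
def hull(q): return q[cv2.convexHull(q[:,:2].astype(np.float32),returnPoints=False).ravel()]
for n,(c,d) in o.items():
    p=cv2.imread("pics/"+(n if n[0]=="w" else n+"0")+".png");W=cloud(d,c);Z=W[...,2]
    H=cv2.cvtColor(p,cv2.COLOR_BGR2HSV).astype(int)
    near=lambda x,y,r:(np.hypot(W[...,0]-x,W[...,1]-y)<r)&(d>0)
    g=(abs(H[...,0]-62)<18)&(H[...,1]>120)&near(.46,-.135,.08)
    print("==",n)
    def show(nm,f,m,x=()):
        if m.sum()>25:
            q=W[m];print(nm,m.sum(),*f(q),"z",np.round(np.median(q[:,2]),4))
    show("lid disc",lambda q:circ(hull(q)),g&(Z>.068)&(Z<.084)) 
    show("knob top",lambda q:(*q[:,:2].mean(0).round(4),*circ(hull(q))),g&(Z>.099))
    show("cup rim",lambda q:circ(hull(q)),near(.43,-.243,.05)&(Z>.0775)&(Z<.09)&~g)
    show("board",rect,near(.448,-.193,.15)&(Z>.012)&(Z<.024)&(H[...,1]>60))
    show("tin",rect,near(.46,-.135,.08)&(Z>.062)&(Z<.073)&~g&(H[...,1]<60))
    show("jug rim",lambda q:circ(hull(q)),near(.635,-.24,.06)&(Z>.104)&(Z<.118))
    show("saucer",lambda q:circ(hull(q)),near(.633,.001,.068)&(Z>.009))
    show("saucer floor",lambda q:circ(hull(q)),near(.633,.001,.045)&(Z<.0085))
    show("tray",rect,near(.632,.24,.1)&(Z>.0085)&(Z<.016))
    m=near(.445,.198,.16)&(H[...,2]<30)&(Z<.01)
    if m.sum()>25: show("mat",rect,big(cv2.morphologyEx(m.astype(np.uint8),cv2.MORPH_OPEN,np.ones((5,5)))))
E
python3 fit.py
```

```text
== w_stack
lid disc 5570 0.4554 -0.1354 0.0413 z 0.0759
knob top 943 0.4392 -0.1301 0.4595 -0.1362 0.0591 z 0.1051
cup rim 729 0.425 -0.2412 0.0286 z 0.0811
board 1246 [ 0.4387 -0.1875] [0.059 0.238] 75.5 z 0.0193
tin 2184 [ 0.4518 -0.1352] [0.054 0.117] 75.9 z 0.0693
jug rim 1503 0.6299 -0.2422 0.0352 z 0.1089
saucer 3870 0.6318 -0.0066 0.0539 z 0.0126
saucer floor 1652 0.6316 -0.005 0.0301 z 0.0058
== w_jug
lid disc 3673 0.4559 -0.1352 0.0413 z 0.0758
knob top 322 0.4564 -0.1347 0.4559 -0.1351 0.0105 z 0.103
cup rim 147 0.4251 -0.2399 0.0276 z 0.0809
board 1541 [ 0.426  -0.1749] [0.147 0.234] 62.1 z 0.0189
tin 1527 [ 0.4529 -0.1345] [0.054 0.116] 75.4 z 0.0691
jug rim 912 0.6306 -0.2413 0.0344 z 0.1087
saucer 6166 0.6329 0.0002 0.0592 z 0.0125
saucer floor 3092 0.6331 0.0009 0.0363 z 0.0057
mat 6191 [0.4605 0.103 ] [0.084 0.099] 8.8 z 0.0025
== w_tray
lid disc 1431 0.4655 -0.1329 0.035 z 0.0758
knob top 37 0.4624 -0.1296 0.4551 -0.135 0.0111 z 0.101
board 311 [ 0.4747 -0.0788] [0.023 0.054] 146.2 z 0.0185
tin 518 [ 0.47   -0.1303] [0.044 0.111] 90.4 z 0.0691
saucer 3358 0.6329 0.00
[... 1070 characters left out ...]
318 0.2397] [0.096 0.158] 98.8 z 0.0118Traceback (most recent call last):
  File "fit.py", line 32, in <module>
    if m.sum()>25: show("mat",rect,big(cv2.morphologyEx(m.astype(np.uint8),cv2.MORPH_OPEN,np.ones((5,5)))))
                                   ~~~^^^^^^^^^^^^^^^^^^^^^^^^^^^^^^^^^^^^^^^^^^^^^^^^^^^^^^^^^^^^^^^^^^^^
  File "fit.py", line 11, in big
    k,l,s,_=cv2.connectedComponentsWithStats(m.astype(np.uint8));return l==1+np.argmax(s[1:,4])
                                                                             ~~~~~~~~~^^^^^^^^^
    return _wrapfunc(a, 'argmax', axis=axis, out=out, **kwds)
    return bound(*args, **kwds)
ValueError: attempt to get argmax of an empty sequence
```

```bash
cat >> h.py <<'E'
V=.25
def pick(xy,yaw,z,opening,f,zup):
    env.reach([*xy,max(z+.06,zup)],down(np.radians(yaw)));env.movel([*xy,z],.12)
    env.grip(opening,f);print("gripped",st());env.movel([*xy,z+.02],.06);env.movel([*xy,zup],.2);print("up",st())
def carry(xy,yaw,z): env.movel([*xy,z],V,rot=down(np.radians(yaw)));env.dwell(.2);print("over",st())
def put(xy,z,op,sf=4,zup=.3):
    env.movel([*xy,z+.012],.12);env.dwell(.3)
    print("hit",env.movel([*xy,z-.004],.015,stop_force=sf),st());env.dwell(.2)
    env.grip(op);env.dwell(.3);env.movel([*env.get_state()["tcp_pos"][:2],zup],.12);print("put",st())
def snap(n):
    c=calibration("wrist");p,d=camera("wrist");cv2.imwrite(f"pics/{n}.png",p);return p,d,cloud(d,c),cv2.cvtColor(p,cv2.COLOR_BGR2HSV).astype(int)
E
python3 - <<'E'
from h import *
pick([.4557,-.1350],75.7,.152,.0,30,.30)
carry([.6306,-.2413],75.7,.26)
p,d,W,H=snap("lidheld")
g=(abs(H[...,0]-62)<18)&(H[...,1]>120)&(d>0)&(d<.5);q=W[g];print(len(q),q.min(0),q.max(0),q.mean(0))
E
```

```text
gripped (7.67, array([ 0.4557, -0.135 ,  0.1522]), array([-1.2,  1.2,  3.8]), 0.0209)
up (8.94, array([ 0.4549, -0.135 ,  0.2989]), array([ 0. ,  0.5, -0.9]), 0.0208)
over (10.12, array([ 0.6301, -0.2408,  0.2607]), array([ 0.9,  0.3, -1. ]), 0.0211)
21875 [ 0.58409712 -0.28261483  0.17981846] [ 0.67216251 -0.19929027  0.27092585] [ 0.63191033 -0.22982291  0.18964179]
```

View pics/lidheld.png

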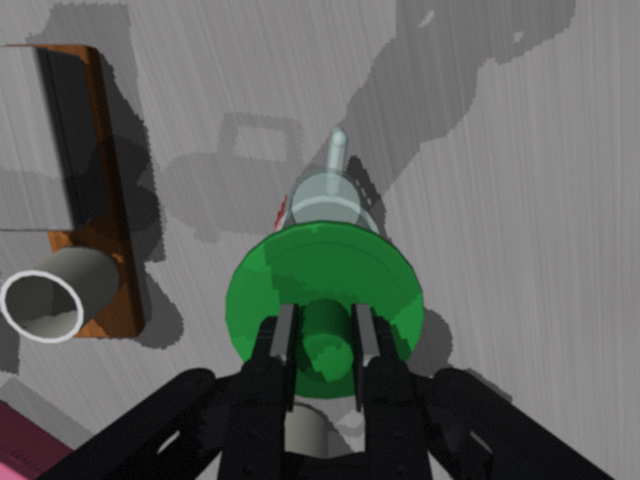

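The lid is held level by the knob (about 325,340 px), with its disc centred at roughly (0.630, -0.241) over the jug. Placing it now.

```bash
python3 - <<'E'
from h import *
put([.6306,-.2413],.192,.05)
p,d,W,H=snap("lidon")
g=(abs(H[...,0]-62)<18)&(H[...,1]>120)&(d>0)&(W[...,2]>.1)&(W[...,2]<.125);q=W[g];print(len(q),(q.min(0)+q.max(0))/2,np.median(q[:,2]))
env.grip(.085)
pick([.4253,-.2408],75.7,.112,.0,30,.25)
carry([.633,.0003],75.7,.22)
snap("cupheld")
E
```

```text
hit True (11.85, array([ 0.6306, -0.2413,  0.1923]), array([0.2, 0. , 3.9]), 0.0208)
put (13.8, array([ 0.6294, -0.2412,  0.299 ]), array([ 0.2,  0.3, -0.6]), 0.05)
10172 [ 0.63002435 -0.24161109  0.11863535] 0.11596188816313696
gripped (16.81, array([ 0.4255, -0.241 ,  0.1128]), array([-0.8,  0.8,  6.5]), 0.0587)
up (18.03, array([ 0.4245, -0.2406,  0.2489]), array([-0.5, -0.1, -1.4]), 0.0585)
over (19.66, array([ 0.6327, -0.0009,  0.2202]), array([ 0.2,  0.1, -1.2]), 0.0586)
```

```bash
python3 -c "
import cv2,numpy as np
cv2.imwrite('pics/m2.png',cv2.resize(np.hstack([cv2.imread('pics/lidon.png'),cv2.imread('pics/cupheld.png')]),(800,300),interpolation=cv2.INTER_AREA))"
```

```text
(no output)
```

View pics/m2.png

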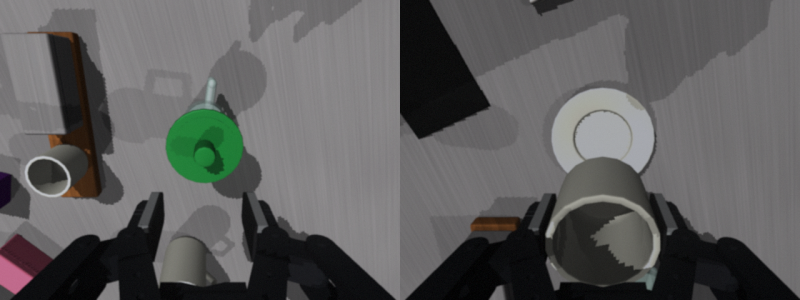

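The lid sits level and centred on the jug (205,147 px). The cup is held upright with the saucer below it at (603,135).

```bash
python3 - <<'E'
from h import *
put([.633,.0003],.098,.078,zup=.25)
snap("cupon")
env.grip(.085)
pick([.4526,-.1344],75.7,.102,.0,80,.22)
carry([.6333,.2372],97.9,.20)
snap("tinheld")
E
python3 -c "
import cv2,numpy as np
cv2.imwrite('pics/m3.png',cv2.resize(np.hstack([cv2.imread('pics/cupon.png'),cv2.imread('pics/tinheld.png')]),(800,300),interpolation=cv2.INTER_AREA))"
```

```text
hit True (21.82, array([6.329e-01, 3.000e-04, 9.890e-02]), array([-0.4, -0.2,  5.4]), 0.0584)
put (24.07, array([ 6.317e-01, -1.000e-04,  2.490e-01]), array([-0.8, -0.5, -0.3]), 0.0779)
gripped (26.79, array([ 0.4531, -0.1346,  0.1028]), array([-1.2, -0.1,  7.5]), 0.0534)
up (27.92, array([ 0.4519, -0.1346,  0.2192]), array([ 0. , -0.3, -2.5]), 0.0531)
over (29.93, array([0.6334, 0.2363, 0.2002]), array([-0.1,  0.2, -2.5]), 0.0533)
```

View pics/m3.png

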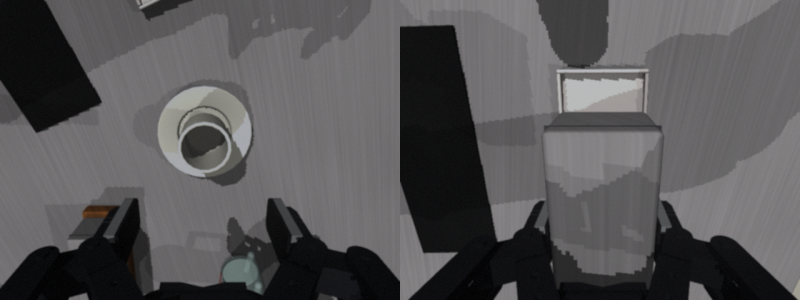

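The cup stands in the saucer (205,147 px) and the box is held aligned with the tray. I'll set it down, then look at the board again.

```bash
python3 - <<'E'
from h import *
from scipy.spatial import ConvexHull
put([.6333,.2372],.0865,.07,zup=.25)
snap("tinon")
env.grip(.085)
env.reach([.445,-.165,.30],down(np.radians(75.7)));env.dwell(.2)
p,d,W,H=snap("board")
m=(d>0)&(np.hypot(W[...,0]-.439,W[...,1]+.1875)<.14)&(W[...,2]>.014)&(W[...,2]<.024)&(H[...,1]>70)
q=W[m];r=cv2.minAreaRect(q[:,:2].astype(np.float32));print(r,np.median(q[:,2]),st())
E
python3 -c "
import cv2,numpy as np
cv2.imwrite('pics/m4.png',cv2.resize(np.hstack([cv2.imread('pics/tinon.png'),cv2.imread('pics/board.png')]),(800,300),interpolation=cv2.INTER_AREA))"
```

```text
hit True (32.03, array([0.6332, 0.2372, 0.0869]), array([-0.6, -1.8,  4.5]), 0.0535)
put (34.36, array([0.6321, 0.2363, 0.249 ]), array([-0.8,  0.7,  0.4]), 0.0701)
((0.4384763538837433, -0.18814682960510254), (0.23900112509727478, 0.060074105858802795), 75.75884246826172) 0.019453687906028375 (36.59, array([ 0.4455, -0.1644,  0.2999]), array([-0. , -0.3,  0.3]), 0.0853)
```

View pics/m4.png

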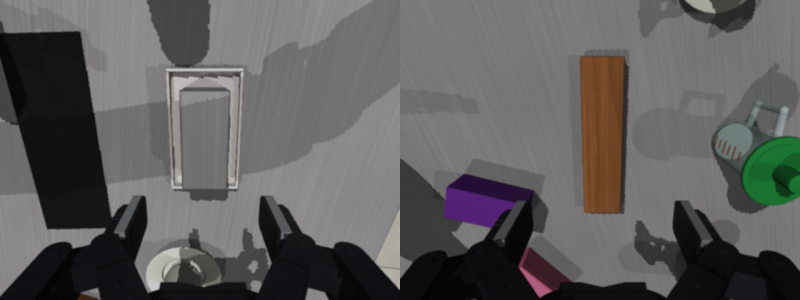

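The box lies inside the tray (205,140 px) and the board hasn't moved. Now the board: I'll feel for the table with the tips, back off 3 mm, then grip.

```bash
python3 - <<'E'
from h import *
xy=[.4387,-.1879]
env.grip(.072);env.reach([*xy,.15],down(np.radians(75.7)));env.movel([*xy,.088],.12);env.dwell(.3)
print("touch",env.movel([*xy,.055],.02,stop_force=5),st())
z=env.get_state()["tcp_pos"][2]+.003
env.movel([*xy,z],.02);env.grip(0,60);print(st())
env.movel([*xy,z+.02],.05);env.movel([*xy,.17],.15);print(st(),env.get_state()["gripper_force"],"z",z)
carry([.444,.1955],99.2,.17)
snap("boardheld")
E
```

```text
touch True (39.62, array([ 0.4387, -0.1879,  0.0643]), array([-1.3,  0.6,  7.4]), 0.0722)
(40.22, array([ 0.4388, -0.1879,  0.0679]), array([-2.9,  1.6, 10.9]), 0.059)
(41.47, array([ 0.4381, -0.1879,  0.1694]), array([ 0.9, -0.1, -1.5]), 0.0584) 64.65389728546143 z 0.06734489988988301
over (43.35, array([0.4442, 0.1946, 0.17  ]), array([-0.5, -0.4, -2.3]), 0.0584)
```

View pics/boardheld.png

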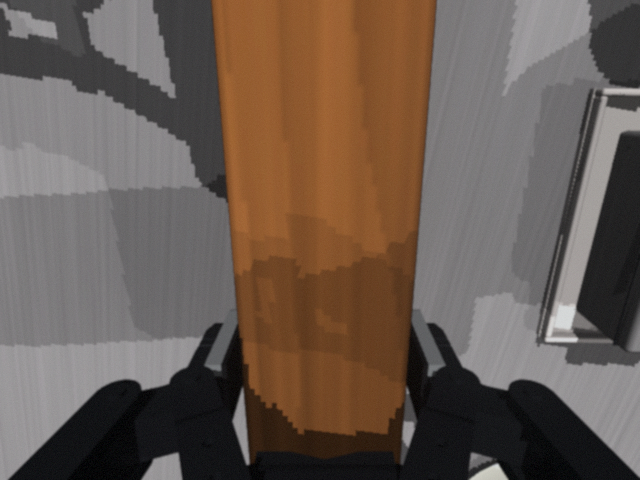

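The board is held straight and level (column 325), and its outline hides the mat below. The tray to the right is untouched. Lowering the board.

```bash
python3 - <<'E'
from h import *
put([.444,.1955],.0707,.074,sf=4,zup=.3)
snap("final_w")
env.reach([.45,-.45,.35],down(np.radians(75.7)));env.dwell(.3)
for n in("scene","top"):
    p,d=camera(n);cv2.imwrite(f"pics/{n}1.png",p)
    if n=="top":
        W=cloud(d,calibration(n));H=cv2.cvtColor(p,cv2.COLOR_BGR2HSV).astype(int);Z=W[...,2]
        near=lambda x,y,r:(np.hypot(W[...,0]-x,W[...,1]-y)<r)&(d>0)
        def f(nm,m,box=1):
            q=W[m];print(nm,np.round(cv2.minAreaRect(q[:,:2].astype(np.float32)) [0],4),np.round(cv2.minAreaRect(q[:,:2].astype(np.float32))[1],3),cv2.minAreaRect(q[:,:2].astype(np.float32))[2],np.median(q[:,2]))
        f("board",near(.444,.1955,.14)&(Z>.018)&(Z<.028)&(H[...,1]>70))
        f("tin",near(.633,.237,.08)&(Z>.048)); f("tray",near(.6333,.237,.1)&(Z>.0085)&(Z<.015))
        f("cup",near(.633,0,.05)&(Z>.06)); f("saucer",near(.633,0,.068)&(Z>.008)&(Z<.02))
        f("lid",near(.631,-.241,.05)&(Z>.112)&(Z<.121))
print(st())
E
python3 -c "
import cv2,numpy as np
cv2.imwrite('pics/m5.png',np.hstack([cv2.imread('pics/scene1.png')[150:400,120:520],cv2.imread('pics/top1.png')[120:370,130:530]]))"
```

```text
hit True (45.34, array([0.4439, 0.1955, 0.071 ]), array([-1.4, -0.6,  6.8]), 0.0589)
put (48.21, array([0.4432, 0.1948, 0.2995]), array([0.3, 0.6, 0.7]), 0.0741)
board [0.4444 0.1958] [0.06 0.24] 9.337922096252441 0.022816596157844097
tin [0.6332 0.2369] [0.056 0.116] 7.78580379486084 0.05402717131384201
tray [0.644  0.2397] [0.114 0.158] 8.056319236755371 0.011238450303096977
cup [0.6322 0.0013] [0.055 0.054] 88.23905944824219 0.06727138154212574
saucer [0.6347 0.0009] [0.115 0.117] 89.40776824951172 0.012666665997593012
lid [ 0.6305 -0.2404] [0.081 0.082] 89.10138702392578 0.11614412448814501
(50.97, array([ 0.4501, -0.4499,  0.35  ]), array([-0.5,  0.2,  1.2]), 0.074)
```

View pics/m5.png

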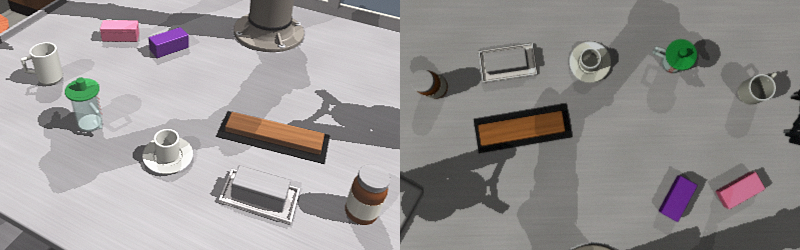

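All four things are in place: the lid on the jug (82,92), the cup on the saucer (168,148), the box in the tray (260,190) and the board on the mat (275,135). Handing in.

```bash
python3 -c "
from cell import job
print(job.job_done())"
```

```text
the job is handed in; nothing more can be done
None
```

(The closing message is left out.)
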